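# Make the jointer safe and reset the tripped bench supply

### The job

The bench power box has tripped while the biscuit jointer was still switched on. With the fingertips, slide the jointer's switch fully back to off, and only then reach into the sunken well of the power box and press the reset key all the way down so that it stays in, then let go. Do not press the test button beside the well, do not lift the jointer or the box, and leave them and everything else where they stand.

Things in the scene. Friction and masses are not known exactly. Their poses are not given: they have to be found in the camera images.
- jointer: Biscuit jointer, 3 kg, loose. Origin on the bench under its middle; +x to its nose (fence, two columns), -x to the cord end of its motor barrel (68 mm across, axis 47 mm up, ends at x -200 mm); z up. Black handle knob 46 mm across at x +88 mm, top 130 mm above the bench; columns (x +127 mm) and clamp lever reach 109 mm. Stands left or right of the robot, nose roughly away from it.
- jointer_switch (a joint): Slide switch on top of the motor barrel, m: 0 = off (fully back towards the cord end, jointer -x), 0.012 = on (forward, towards the nose). Begins on. Takes about 2.5 N and stays where it is left; hard stop at 0.
- switch_top (a point): Centre of the top face of the slide switch's grip, moving with it; axes as the jointer. The grip is a ribbed black block 22 mm long (jointer x), 18 mm wide, 12 mm high, on a flat grey deck (28 mm wide, x -90 to 0 mm) 83 mm above the bench. Nothing else stands above the deck's level from the grip forward to the handle knob, over 80 mm away.
- power_box: Bench power box, 3.5 kg, loose: black body, grey lid, 240 (box x) x 180 mm (box y), lid 95 mm above the bench; two capped sockets (tops 113 mm up) on the half away from the robot, steel carrying bar (116 mm up) at the far side. Origin on the bench under its middle, x roughly away from the robot, y left, z up. Stands left or right of the robot.
- reset_key (a joint): Reset key at the bottom of the well, m: 0 = tripped (up), 0.008 = fully home (down). Begins tripped. Takes about 3.5 N and stays where it is left; hard stop at 0.008.
- key_top (a point): Centre of the top face of the black reset key, moving with it; axes as the box. Key 22 mm (box x) x 34 mm (box y), centred in the well. Its top is 20 mm below the well's rim when tripped (81 mm above the bench) and 28 mm below it when home.
- well_mouth (a point): Centre of the well's mouth, level with the top of its raised black rim, 101 mm above the bench; axes as the box. Rectangular, straight-walled, opening 44 mm (box x) x 66 mm (box y), 36 mm deep, rim 4 mm thick; at x -62, y +28 mm of the box. Nothing beside it on the box stands higher than the sockets and carrying bar.
- test_button (a joint): Test button in m: 0 = up, 0.004 = pressed (sprung, about 4 N). Not to be pressed.
- test_button_top (a point): Centre of the top of the small round test button, 20 mm across, standing proud of the lid beside the well, 84 mm from the well's centre on the box's -y side.
- glue: Closed wood-glue bottle, upright, 58 mm across, 145 mm tall; origin at the centre of its underside. Bystander.
- biscuit_tray: Open grey tray of wooden jointing biscuits, 130 x 75 x 35 mm; origin at the centre of its underside. Bystander.
- tape_measure: Black pocket tape measure, 62 x 36 x 58 mm high; origin at the centre of its underside. Bystander.
- screwdriver: Screwdriver lying on the bench. Bystander.
- offcut: White panel offcut, 80 x 100 x 18 mm; origin at the centre of its underside. Bystander.
- bar_clamp: Steel bar clamp lying flat, bar 360 mm long, about 105 mm wide, 25 mm high; origin near the middle of the bar. Bystander.
- pencil_mug: White cup without a handle, 76 mm across, 90 mm tall; origin at the centre of its underside. Bystander.

How it is judged:
By the outcome, as a careful person would: the job done as asked, in the order asked, and still so for the second after the job is handed in, with the robot touching nothing.
It also fails if it takes over 48 s, if anything falls off the work surface, if the arm or the gripper's body presses on something with over 40 N, if the wrist force passes 120 N, or if a joint passes its speed limit or range.

### The arm

A 6-joint arm with a two-finger parallel gripper is mounted at the origin on the work surface. World frame = base frame: x ahead of the robot, y to its left, z up, the work surface at z = 0. Lengths are in m, angles in degrees, forces in N, time in s.
With the tool pointing down it reaches from about 0.375 to 0.925 m from the base axis. Payload 5.7 kg.
Tool frame: the origin (TCP) lies at the very end of the fingers, on their centre line; the grasp point (between the pads) lies pinch_z behind it (pinch_z is the distance from the TCP to the grasp point, in m); y points along the fingers, z is the direction in which the jaws open and shut, and the axes are right-handed (so a half turn about y gives the same grasp; the last joint's range is limited). The gripper opens to 88 mm and grips with 3 to 60 N. Pads are 20 mm wide; open, the fingers measure 115 mm over their backs; the gripper's body (75 mm by 178 mm) begins 61 mm behind the grasp point.
Start: joints at [67.775, 20.558, 86.54, -0, 72.909, -6.595], TCP at [0.162, 0.578, 0.223] pointing down, gripper open.
Joint ranges: [-170.27, 170.27], [-57.76, 135], [12.27, 136.19], [-55.21, 235.2], [11.17, 155.16], [-170.74, 170.74]. Speed limits (degrees/s): [136.94, 136.94, 180, 180, 180, 180].

### API

Orientations are given as a 3x3 rotation matrix whose columns are the frame's x, y, z axes.
In Python, from plant import * gives the robot as it stands.
- The arm moves only by the tool jog_arm, never from a script. Its argument "targets" is a list that holds one entry, the list of rows, each a list of 7 numbers: the opening, from 0 (shut) to 1 (fully open), then the shift along the tool's x, y, z in mm, then the turn, a rotation vector about the tool's x, y, z in rad. A call has exactly 10 rows; each row is the pose to reach, as a shift and turn from the pose commanded when the call began, along the tool's axes at that moment; what a row does not reach only later rows make up. A row lasts 1/10 s, in which the tool goes at most 50 mm and 8.59 degrees, less where a joint would pass 70% of its speed; a pose out of reach is approached as far as the arm can. A call with a gripper value outside its range is refused whole. The fingers move at their own pace and stop on an object; "squeeze" is the grip in N (left out, the last holds). Time passes only in rows, so rows that repeat a pose let the fingers close, or fill a call up. It gives the time, the measured TCP pose, the force and the opening at its end, in the units of the state.
- read_state(): the state, without advancing time (a new reading comes with each control period).
- snapshot(name): name is "side" or "top"; returns a dict with "frame" (384x512x3 uint8, red, green, blue), "range_z" (384x512 float32, m along the optical axis (not along the pixel's ray), 0 where there is no reading), "vertical_fov" (degrees; the focal length in pixels is half the picture's height over the tangent of half this angle, whatever the lens; pixels are square), "cx", "cy" (the principal point, pixels), "camera_from_world" (4x4, takes a point from world to camera coordinates). Camera axes: x right, y down, z forward; pixel columns grow to the right and rows downward; lengths in m; the calibration is good to about 2 mm. A picture is of the moment at which its call begins.
- finish_job(): hands the job in, once; it reports no verdict.
The state is a dict: "time_s": time; "qpos": joint angles; "dq": joint speeds; "joint_efforts": joint torques, N m; "tool_pos": TCP position; "tool_rot": TCP orientation; "force": force on the tool from outside, world axes, zero at the start; "wrist_torque": the same for the moment, N m; "width": finger opening in m.
Only numpy, scipy, OpenCV 4.12 (cv2) and the standard library are available. Lean on these libraries where they do the work, as an engineer would, in place of code of your own. Each camera call takes 0.05 s, during which the arm holds its last target. There are 200 camera calls.

## Working session

There is one attempt and no reset: what is moved stays moved. The work goes in short steps, Python scripts to look and compute and a tool call to move; the robot and the scene stay as the last step left them, time stands still between calls to the robot, and variables do not carry over. Pictures are saved under pics/ and viewed, about 8 in all and at most 12, crops included, and the job is handed in when it is done.

Besides the shell and the picture viewer there is one more tool, called after ">>>" as name(argument=value, ...), one argument or row to a line, values as JSON. jog_arm: Moves the arm, as the interface text tells. Its arguments: {"type":"object","properties":{"targets":{"type":"array"},"squeeze":{"type":"number"}},"required":["targets"]}

```bash
mkdir -p pics
cat > h.py <<'E'
from plant import *
import numpy as np, cv2
def cap(n,f):
    s=snapshot(n); cv2.imwrite(f'pics/{f}.png',cv2.resize(s['frame'][:,:,::-1],(800,600),interpolation=cv2.INTER_CUBIC)); np.save(f'{f}.npy',s,allow_pickle=True); return s
def foc(s): return s['frame'].shape[0]/2/np.tan(np.radians(s['vertical_fov'])/2)
def pt(s,u,v,z=None):
    "pixel -> world (range image, or intersect height z)"
    f=foc(s); d=np.array([(u-s['cx'])/f,(v-s['cy'])/f,1]); T=np.linalg.inv(s['camera_from_world']); 
    if z is None: return T[:3,:3]@(d*s['range_z'][int(round(v)),int(round(u))])+T[:3,3]
    r=T[:3,:3]@d; return T[:3,3]+r*(z-T[2,3])/r[2]
def cloud(s):
    f=foc(s); v,u=np.mgrid[:384,:512]; Z=s['range_z']; P=np.stack([(u-s['cx'])/f*Z,(v-s['cy'])/f*Z,Z],-1)
    T=np.linalg.inv(s['camera_from_world']); return P@T[:3,:3].T+T[:3,3]
def load(f): return np.load(f+'.npy',allow_pickle=True).item()
E
python3 - <<'E'
from h import *
np.set_printoptions(precision=4,suppress=True)
print(read_state())
for n in('top','side'):
    s=cap(n,n+'1'); print(n,np.linalg.inv(s['camera_from_world']),s['vertical_fov'],s['cx'],s['cy'])
E
```

```text
{'time_s': 0.0, 'qpos': array([67.7744, 20.5983, 86.5977, -0.0017, 72.9092, -6.5964]), 'dq': array([-0.0173,  0.0159,  0.0188, -0.0281, -0.033 ,  0.036 ]), 'joint_efforts': array([  0.0039, -51.5382, -27.0725,   0.0678,   0.0348,  -0.0001]), 'tool_pos': array([0.1614, 0.5772, 0.2218]), 'tool_rot': array([[ 0.963 , -0.0007,  0.2694],
       [-0.2694, -0.0017,  0.963 ],
       [-0.0002, -1.    , -0.0018]]), 'force': array([ 0.6695, -0.4428, -0.6034]), 'wrist_torque': array([0.0374, 0.0178, 0.0004]), 'width': 0.08738984103312332}
top [[ 0.009  -0.9897  0.1428  0.3706]
 [-0.9999 -0.0096 -0.0034 -0.002 ]
 [ 0.0047 -0.1428 -0.9897  1.4636]
 [ 0.      0.      0.      1.    ]] 50.14146706900344 250.71796775485575 191.2383840746173
side [[ 0.9625 -0.1595  0.2196  0.2295]
 [-0.2706 -0.626   0.7314 -1.1081]
 [ 0.0208 -0.7634 -0.6456  1.0801]
 [ 0.      0.      0.      1.    ]] 44.979279329144084 258.92609405813437 188.57774466579127
```

View pics/top1.png

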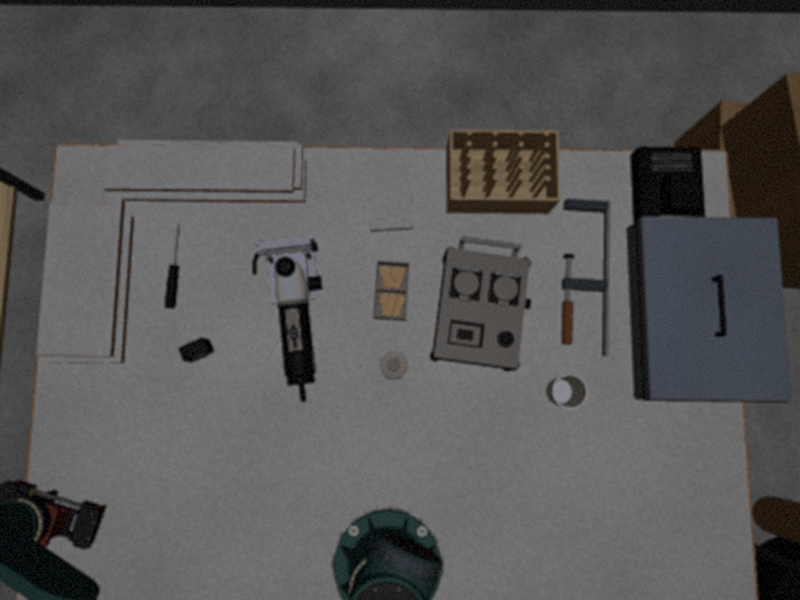

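View pics/side1.png

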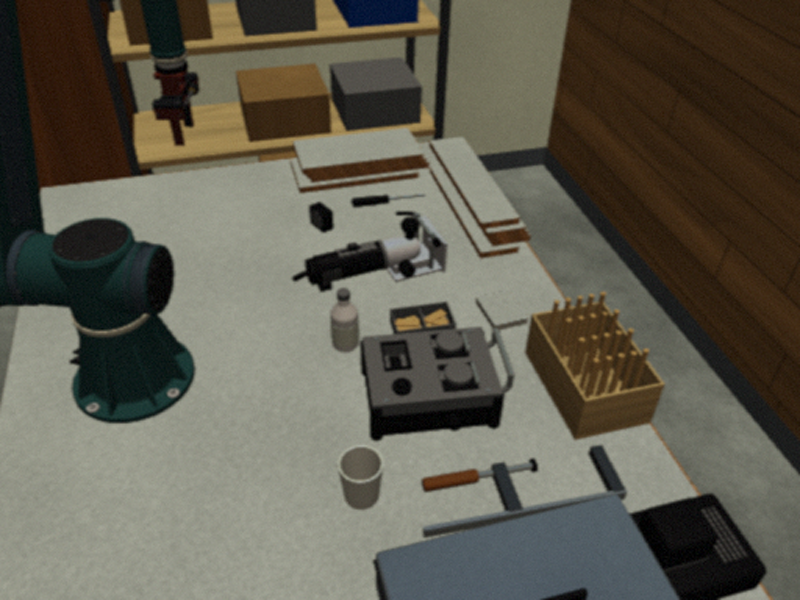

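The top view shows the jointer at about (290,320) with its deck and switch near (293,330), the box at (480,305), the well at (465,334) and the test button at (505,339). I'll take enlarged crops to measure from.

Run:
```python
from h import *
np.set_printoptions(precision=4,suppress=True)
s=load('top1'); g=s['frame'][:,:,::-1]
def crop(x0,y0,w,h,k): return cv2.resize(cv2.convertScaleAbs(g[y0:y0+h,x0:x0+w],alpha=1.8),None,fx=k,fy=k,interpolation=cv2.INTER_CUBIC)
a=crop(155,145,60,100,6); b=crop(270,150,72,100,6)
cv2.imwrite('pics/crop1.png',np.hstack([a,b]))
C=cloud(s)
# lid plane pixels
m=(abs(C[...,2]-.095)<.008)&(C[...,0]>.3)&(C[...,0]<.9)&(C[...,1]<0)&(C[...,1]>-.4)
P=C[m][:,:2].astype(np.float32); print('lid',m.sum(),np.median(C[m][:,2]),cv2.minAreaRect(P))
for n,(u,v) in dict(well=(465,334),test=(505,339),deck=(293,330)).items(): print(n,pt(s,u*.64,v*.64))
# barrel: points 50..95 mm
m=(C[...,2]>.05)&(C[...,2]<.1)&(C[...,1]>.1)&(C[...,1]<.4)&(C[...,0]>.35)&(C[...,0]<.62)
P=C[m]; print(len(P)); print(cv2.fitLine(P[:,:2].astype(np.float32),cv2.DIST_HUBER,0,.01,.01).ravel(), P.min(0),P.max(0))
```

```text
lid 3241 0.09516556625574513 ((0.6170278787612915, -0.19853918254375458), (0.5588322281837463, 0.3965437710285187), 0.5858601331710815)
well [ 0.4949 -0.1659  0.0801]
test [ 0.4823 -0.2467  0.1113]
deck [0.4991 0.2047 0.0906]
1378
[0.9918 0.1277 0.5004 0.2049] [0.3536 0.16   0.0501] [0.6191 0.3993 0.0998]
```

View pics/crop1.png

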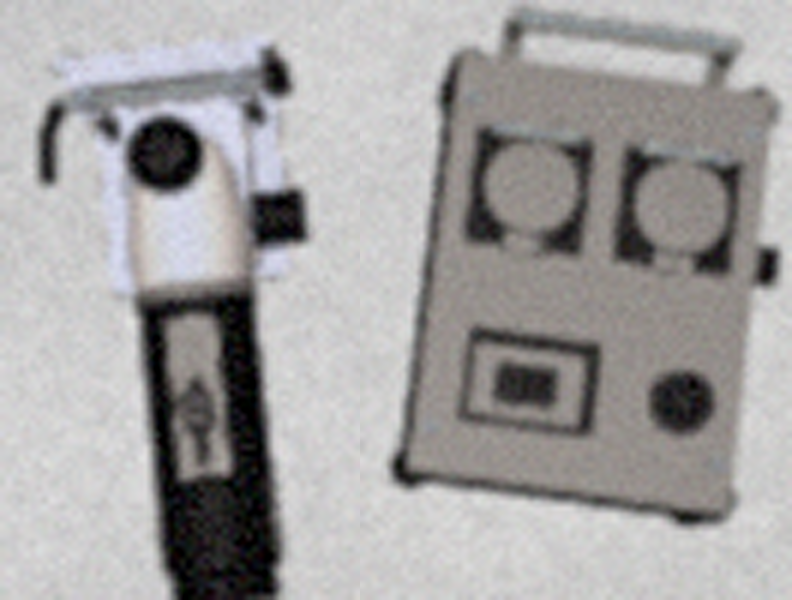

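Run:
```python
from h import *
np.set_printoptions(precision=4,suppress=True)
s=load('top1')
J=lambda x,y,z: pt(s,155+(x+.5)/6-.5,145+(y+.5)/6-.5,z)[:2]
B=lambda x,y,z: pt(s,270+(x-360+.5)/6-.5,150+(y+.5)/6-.5,z)[:2]
f=J(190,318,.083); r=J(206,477,.083); d=f-r; print('deck',f,r,np.linalg.norm(d),np.degrees(np.arctan2(d[1],d[0])))
print('knob',J(165,153,.13),'barrel end centre?')
print('grip centre guess',J(197,408,.095), 'span',J(195,375,.095),J(202,460,.083))
w=[B(*p,.101) for p in((474,329),(600,346),(588,436),(459,418))]
print('well',np.array(w),np.mean(w,0)); print('edges',[np.linalg.norm(w[i]-w[i-1]) for i in range(4)])
e=(w[0]-w[1])+(w[3]-w[2]); print('y axis deg',np.degrees(np.arctan2(e[1],e[0])))
k=B(527,385,.081); t=B(682,402,.105); print('key',k,'test',t,np.linalg.norm(t-np.mean(w,0)))
```

```text
deck [0.546  0.2116] [0.4564 0.1998] 0.09035572210309373 7.480875175987061
knob [0.6315 0.2209] barrel end centre?
grip centre guess [0.494  0.2042] span [0.5125 0.2059] [0.4659 0.2023]
well [[ 0.524  -0.1335]
 [ 0.5152 -0.2036]
 [ 0.4651 -0.1964]
 [ 0.4744 -0.125 ]] [ 0.4946 -0.1646]
edges [np.float64(0.050380657118500885), np.float64(0.07063910317787016), np.float64(0.05062761026538063), np.float64(0.07198432979028173)]
y axis deg 82.69161788758959
key [ 0.4948 -0.1652] test [ 0.4841 -0.248 ] 0.0840681502179997
```

Deck length, knob, well and test-button spacing all agree with the given sizes. I'll close the fingers and travel towards the jointer.

>>> jog_arm(
  targets=[
    [[0,9,1,-5,0,-0.02,0],[0,32,5,-18,0,-0.06,0],[0,69,11,-38,0,-0.11,0],[0,111,17,-60,0,-0.16,0],[0,152,24,-83,0,-0.21,0],[0,194,30,-106,0,-0.26,0],[0,235,37,-128,0,-0.31,0],[0,268,42,-146,0,-0.36,0],[0,290,45,-158,0,-0.39,0],[0,300,47,-164,0,-0.398,0]],
  ],
  squeeze=10,
)

```text
time_s: 1.1
tool_pos: [0.4076, 0.3373, 0.1751]
tool_rot: [[0.992, -0.0, -0.123], [0.123, -0.001, 0.992], [-0.001, -1.0, -0.001]]
force: [0.8, 0.5, 0.4]
width: 0.0113
```

```bash
cat >> h.py <<'E'
np.set_printoptions(precision=4,suppress=True)
def to(x,y,z,yaw):
    s=read_state(); R=s['tool_rot']; p=s['tool_pos']; c,k=np.cos(np.radians(yaw)),np.sin(np.radians(yaw))
    Rt=np.array([[c,0,-k],[k,0,c],[0,-1,0]]); rv=cv2.Rodrigues(R.T@Rt)[0].ravel()
    print(s['time_s'],p,'F',s['force'],'w',s['width'],'\nshift mm',R.T@(np.array([x,y,z])-p)*1000,'rv',rv)
E
python3 -c "
from h import *
to(.538,.2105,.150,7.3)"
```

```text
1.1 [0.4076 0.3373 0.1751] F [0.8087 0.4594 0.4427] w 0.011329481400406191 
shift mm [ 113.7923   25.1451 -141.826 ] rv [ 0.0007 -0.004  -0.0006]
```

>>> jog_arm(
  targets=[
    [[0,8,2,-10,0,0,0],[0,28,6,-35,0,0,0],[0,54,12,-67,0,0,0],[0,80,18,-100,0,0,0],[0,100,22,-126,0,0,0],[0,110,24,-137,0,0,0],[0,114,25,-142,0,0,0],[0,114,25,-142,0,0,0],[0,114,25,-142,0,0,0],[0,114,25,-142,0,0,0]],
  ],
)

```text
time_s: 2.1
tool_pos: [0.5362, 0.2134, 0.1508]
tool_rot: [[0.992, -0.0, -0.126], [0.126, 0.0, 0.992], [-0.0, -1.0, 0.0]]
force: [-0.2, -0.3, -0.7]
width: 0.0005
```

Run:
```python
from h import *
to(.538,.2105,.110,7.3)
s=snapshot('side'); np.save('side2.npy',s,allow_pickle=True)
f=foc(s)
def px(p): q=s['camera_from_world']@np.r_[p,1]; return f*q[0]/q[2]+s['cx'],f*q[1]/q[2]+s['cy']
u,v=map(int,px([.5,.205,.09])); print(u,v,'tcp',px(read_state()['tool_pos']),'grip',px([.494,.2042,.095]))
g=cv2.convertScaleAbs(s['frame'][v-60:v+40,u-65:u+65,::-1],alpha=2)
cv2.imwrite('pics/s2.png',cv2.resize(g,None,fx=6,fy=6,interpolation=cv2.INTER_CUBIC)); print('origin',u-65,v-60)
```

```text
2.1 [0.5362 0.2134 0.1508] F [-0.2117 -0.3295 -0.7323] w 0.0005098215496447641 
shift mm [ 1.4628 40.818  -3.1539] rv [-0.0002 -0.0008 -0.0004]
226 158 tcp (np.float64(235.75912402945082), np.float64(141.2452227224092)) grip (np.float64(224.99113432491342), np.float64(157.27957978931894))
origin 161 98
```

View pics/s2.png

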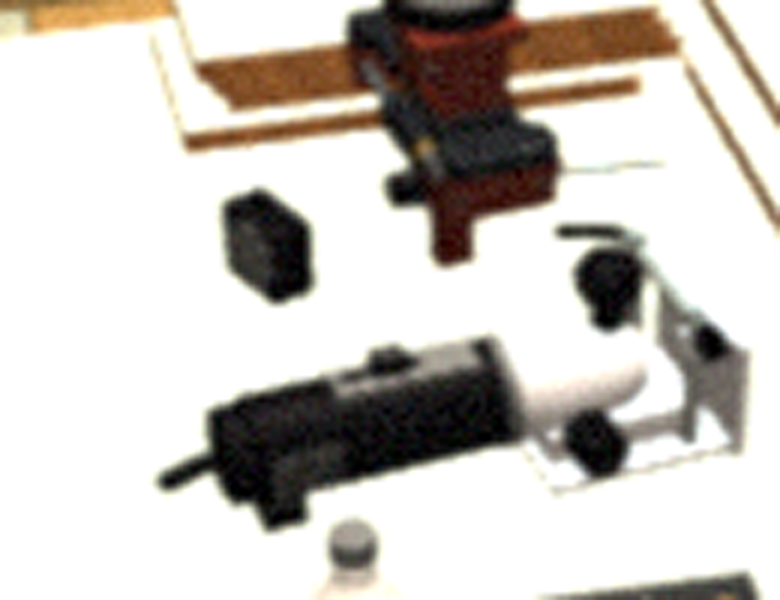

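The side crop shows the fingertips at (452,262) and the switch grip at (390,350), about 30 mm behind the tips, as computed. I'll descend in front of the grip.

>>> jog_arm(
  targets=[
    [[0,1,6,-1,0,0,0],[0,1,15,-2,0,0,0],[0,1,26,-3,0,0,0],[0,1,38,-3,0,0,0],[0,1,48,-3,0,0,0],[0,1,56,-3,0,0,0],[0,1,60,-3,0,0,0],[0,1,62,-3,0,0,0],[0,1,62,-3,0,0,0],[0,1,62,-3,0,0,0]],
  ],
)

```text
time_s: 3.15
tool_pos: [0.5389, 0.2096, 0.089]
tool_rot: [[0.992, 0.001, -0.125], [0.125, 0.0, 0.992], [0.001, -1.0, -0.0]]
force: [-0.5, 0.1, 0.5]
width: 0.0007
```

>>> jog_arm(
  targets=[
    [[0,-3,0,0,0,0,0],[0,-7,0,0,0,0,0],[0,-11,0,0,0,0,0],[0,-14,0,0,0,0,0],[0,-17,0,0,0,0,0],[0,-19,0,0,0,0,0],[0,-20,0,0,0,0,0],[0,-21,0,0,0,0,0],[0,-22,0,0,0,0,0],[0,-23,0,0,0,0,0]],
  ],
)

```text
time_s: 4.15
tool_pos: [0.5169, 0.2068, 0.0889]
tool_rot: [[0.992, 0.002, -0.125], [0.125, 0.0, 0.992], [0.002, -1.0, 0.0]]
force: [3.0, -0.3, -1.9]
width: 0.0005
```

>>> jog_arm(
  targets=[
    [[0,-1,0,0,0,0,0],[0,-2,0,0,0,0,0],[0,-3,0,0,0,0,0],[0,-4,0,0,0,0,0],[0,-5,0,0,0,0,0],[0,-6,0,0,0,0,0],[0,-7,0,0,0,0,0],[0,-7,0,0,0,0,0],[0,-7,0,0,0,0,0],[0,-7,0,0,0,0,0]],
  ],
)

```text
time_s: 5.15
tool_pos: [0.5086, 0.2057, 0.0887]
tool_rot: [[0.992, -0.0, -0.125], [0.125, -0.0, 0.992], [-0.0, -1.0, -0.0]]
force: [1.3, -0.5, 1.8]
width: 0.0006
```

>>> jog_arm(
  targets=[
    [[0,-0.5,0,0,0,0,0],[0,-1,0,0,0,0,0],[0,-1.5,0,0,0,0,0],[0,-2,0,0,0,0,0],[0,-2.5,0,0,0,0,0],[0,-3,0,0,0,0,0],[0,-3,0,0,0,0,0],[0,-3,0,0,0,0,0],[0,-3,0,0,0,0,0],[0,-3,0,0,0,0,0]],
  ],
)

```text
time_s: 6.15
tool_pos: [0.5067, 0.2055, 0.0888]
tool_rot: [[0.992, 0.002, -0.125], [0.125, 0.0, 0.992], [0.002, -1.0, -0.0]]
force: [4.6, -0.1, -0.7]
width: 0.0005
```

```bash
python3 -c "
from h import *
for i in range(4): s=read_state(); print(s['force'],s['tool_pos'],s['joint_efforts'][:3])"
```

```text
[ 4.5725 -0.0772 -0.7416] [0.5067 0.2055 0.0888] [  1.17   -49.5246 -16.7877]
[ 4.5725 -0.0772 -0.7416] [0.5067 0.2055 0.0888] [  1.17   -49.5246 -16.7877]
[ 4.5725 -0.0772 -0.7416] [0.5067 0.2055 0.0888] [  1.17   -49.5246 -16.7877]
[ 4.5725 -0.0772 -0.7416] [0.5067 0.2055 0.0888] [  1.17   -49.5246 -16.7877]
```

>>> jog_arm(
  targets=[
    [[0,-0.3,0,0,0,0,0],[0,-0.6,0,0,0,0,0],[0,-0.9,0,0,0,0,0],[0,-1.2,0,0,0,0,0],[0,-1.5,0,0,0,0,0],[0,-1.5,0,0,0,0,0],[0,-1.5,0,0,0,0,0],[0,-1.5,0,0,0,0,0],[0,-1.5,0,0,0,0,0],[0,-1.5,0,0,0,0,0]],
  ],
)

```text
time_s: 7.15
tool_pos: [0.5066, 0.2055, 0.0889]
tool_rot: [[0.992, 0.004, -0.125], [0.125, 0.001, 0.992], [0.004, -1.0, 0.0]]
force: [8.8, -1.1, -4.6]
width: 0.001
```

Force rose to 8.8 N with no further motion, so the switch is at its hard stop. I'll back off forward and lift.

>>> jog_arm(
  targets=[
    [[0,3,0,0,0,0,0],[0,8,0,0,0,0,0],[0,12,0,0,0,0,0],[0,14,-5,0,0,0,0],[0,14,-20,0,0,0,0],[0,14,-45,0,0,0,0],[0,14,-75,0,0,0,0],[0,14,-95,0,0,0,0],[0,14,-105,0,0,0,0],[0,14,-108,0,0,0,0]],
  ],
)

```text
time_s: 8.15
tool_pos: [0.5186, 0.2071, 0.1978]
tool_rot: [[0.992, 0.001, -0.125], [0.125, 0.0, 0.992], [0.001, -1.0, 0.0]]
force: [-0.1, -0.4, 0.2]
width: 0.0006
```

Run:
```python
from h import *
a=load('side2'); s=snapshot('side'); np.save('side3.npy',s,allow_pickle=True)
k=lambda s:cv2.resize(cv2.convertScaleAbs(s['frame'][148:188,191:261,::-1],alpha=2),None,fx=8,fy=7,interpolation=cv2.INTER_CUBIC)
cv2.imwrite('pics/s3.png',np.vstack([k(a),k(s)]))
to(.4946,-.1648,.200,-7.3)
```

```text
8.2 [0.5183 0.207  0.1973] F [ 0.3247 -0.6705 -0.6552] w 0.0005675949832214208 
shift mm [ -69.9569   -2.8129 -365.9489] rv [-0.0001  0.2526  0.0006]
```

View pics/s3.png

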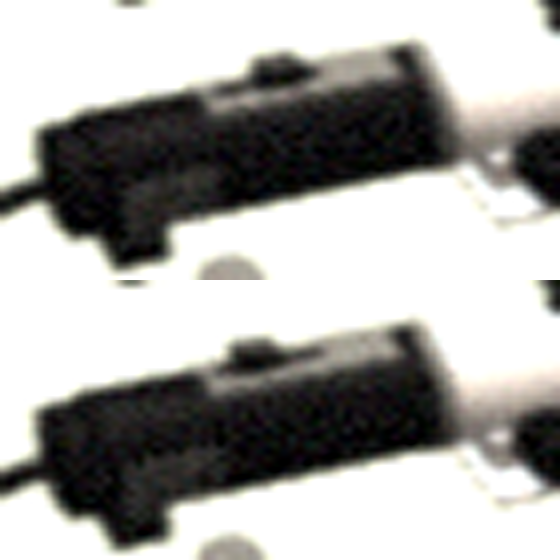

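The switch grip moved back from (280,68) to (257,353-280), about 12 mm, and the jointer is unmoved. On to the well.

>>> jog_arm(
  targets=[
    [[0,-2,0,-10,0,0.01,0],[0,-8,0,-40,0,0.03,0],[0,-16,-1,-84,0,0.06,0],[0,-25,-1,-130,0,0.09,0],[0,-34,-1,-177,0,0.12,0],[0,-43,-2,-224,0,0.15,0],[0,-52,-2,-271,0,0.18,0],[0,-60,-3,-316,0,0.21,0],[0,-67,-3,-350,0,0.24,0],[0,-70,-3,-366,0,0.253,0]],
  ],
)

```text
time_s: 9.2
tool_pos: [0.493, -0.1679, 0.1985]
tool_rot: [[0.991, -0.002, 0.132], [-0.132, 0.0, 0.991], [-0.002, -1.0, -0.0]]
force: [0.1, 0.9, 0.4]
width: 0.0002
```

>>> jog_arm(
  targets=[
    [[0,0,3,0,0,0,0],[0,0,10,0,0,0,0],[0,0,22,0,0,0,0],[0,0,38,0,0,0,0],[0,0,52,0,0,0,0],[0,0,64,0,0,0,0],[0,0,72,0,0,0,0],[0,0,77,0,0,0,0],[0,0,80,0,0,0,0],[0,0,80,0,0,0,0]],
  ],
)

```text
time_s: 10.2
tool_pos: [0.4945, -0.1648, 0.1195]
tool_rot: [[0.992, -0.0, 0.127], [-0.127, 0.0, 0.992], [-0.0, -1.0, -0.0]]
force: [-0.2, 1.0, -0.2]
width: 0.0008
```

Run:
```python
from h import *
s=snapshot('side'); f=foc(s); np.save('side4.npy',s,allow_pickle=True)
to(.4946,-.1648,.105,-7.3)
def px(p): q=s['camera_from_world']@np.r_[p,1]; return np.array([f*q[0]/q[2]+s['cx'],f*q[1]/q[2]+s['cy']])
c,k=np.cos(np.radians(-7.3)),np.sin(np.radians(-7.3)); o=px([.4946,-.1648,.101]); u,v=o.astype(int); x0,y0=u-50,v-45
g=cv2.resize(cv2.convertScaleAbs(s['frame'][y0:y0+75,x0:x0+100,::-1],alpha=2),None,fx=8,fy=8,interpolation=cv2.INTER_CUBIC)
P=lambda p: tuple(int(i) for i in (px(p)-[x0,y0]+.5)*8)
for a,b in((-26,-37),(-26,37),(26,37),(26,-37)):
    cv2.circle(g,P([.4946+(c*a-k*b)/1e3,-.1648+(k*a+c*b)/1e3,.101]),3,(0,0,255),-1)
cv2.circle(g,P(read_state()['tool_pos']),3,(0,255,0),-1)
cv2.imwrite('pics/s4.png',g)
```

```text
10.25 [ 0.4947 -0.165   0.1198] F [-0.9343 -0.3373  0.3992] w 0.0002717294964662912 
shift mm [-0.108  14.8371  0.1644] rv [ 0.0002 -0.0003  0.0003]
```

View pics/s4.png

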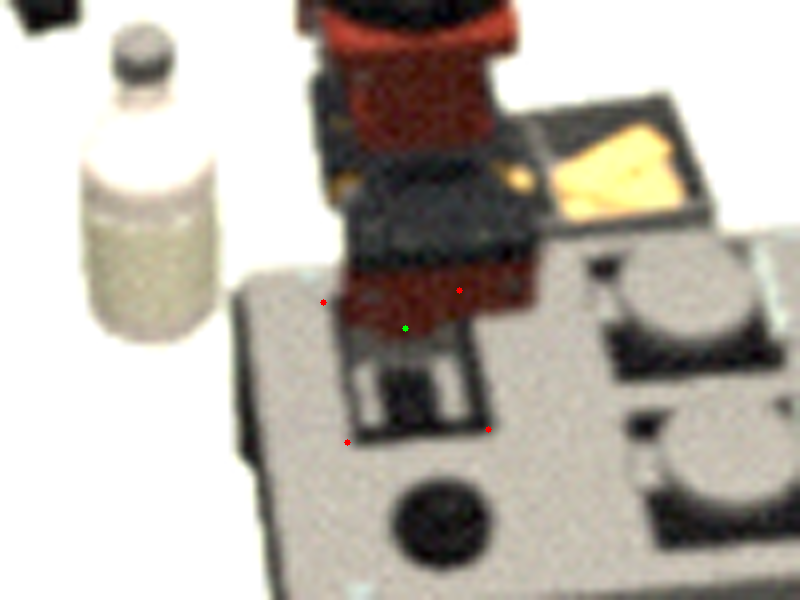

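Run:
```python
from h import *
for n,t in(('side2',[.5362,.2134,.1508]),('side4',[.4947,-.165,.1198])):
    C=cloud(load(n))-t; yaw=np.radians(7.3 if n=='side2' else -7.3)
    X=C[...,0]*np.cos(yaw)+C[...,1]*np.sin(yaw); Y=-C[...,0]*np.sin(yaw)+C[...,1]*np.cos(yaw); Z=C[...,2]
    for z in range(-4,100,8):
        m=(abs(X)<.1)&(abs(Y)<.1)&(abs(Z*1e3-z)<4)
        if m.sum(): print(n,z,m.sum(),'x',np.percentile(X[m]*1e3,[5,95]),'y',np.percentile(Y[m]*1e3,[5,95]))
```

```text
side2 -4 1 x [-10.0846 -10.0846] y [0.4773 0.4773]
side2 4 8 x [-10.1056   9.5937] y [-8.7728  1.2401]
side2 12 14 x [-12.5469   6.2842] y [-13.8429   6.2947]
side2 20 18 x [-12.6373   9.2686] y [-13.3672   6.4263]
side2 28 13 x [-13.2675   9.6704] y [-12.0716  -0.6726]
side2 36 5 x [-13.4706  -1.3056] y [-11.8813  -1.7342]
side2 44 5 x [-14.0464 -10.765 ] y [-11.0135   4.668 ]
side2 52 4 x [-13.2603 -11.3907] y [-10.1116   4.4729]
side2 60 4 x [-13.4803 -10.9885] y [-8.2252 13.5677]
side2 68 1 x [-14.0092 -14.0092] y [-3.0887 -3.0887]
side2 84 32 x [-32.428   24.9203] y [-82.7418  73.6268]
side2 92 66 x [-34.6454  21.0361] y [-83.3433  73.9262]
side4 -4 157 x [-4.2013 99.1247] y [-91.5688  26.3735]
side4 4 10 x [-9.1095 93.158 ] y [-73.8889  15.995 ]
side4 12 9 x [-9.8297  9.0414] y [-11.6035  -7.1276]
side4 76 1 x [-14.5995 -14.5995] y [-76.85 -76.85]
side4 84 41 x [-33.2906  26.7146] y [-82.048  71.219]
side4 92 56 x [-34.0452  28.4133] y [-82.3148  70.8066]
```

The fingers are slim for about 75 mm above the tip and the tip is centred in the well (rim points match to about 1 mm). Descending.

>>> jog_arm(
  targets=[
    [[0,0,3,0,0,0,0],[0,0,9,0,0,0,0],[0,0,16,0,0,0,0],[0,0,23,0,0,0,0],[0,0,29,0,0,0,0],[0,0,33,0,0,0,0],[0,0,35,0,0,0,0],[0,0,36,0,0,0,0],[0,0,36,0,0,0,0],[0,0,36,0,0,0,0]],
  ],
)

```text
time_s: 11.25
tool_pos: [0.4947, -0.165, 0.0839]
tool_rot: [[0.992, 0.0, 0.127], [-0.127, -0.0, 0.992], [0.0, -1.0, -0.0]]
force: [-0.7, 0.3, -0.0]
width: 0.0001
```

>>> jog_arm(
  targets=[
    [[0,0,1,0,0,0,0],[0,0,2,0,0,0,0],[0,0,3,0,0,0,0],[0,0,4,0,0,0,0],[0,0,5,0,0,0,0],[0,0,6,0,0,0,0],[0,0,7,0,0,0,0],[0,0,7,0,0,0,0],[0,0,7,0,0,0,0],[0,0,7,0,0,0,0]],
  ],
)

```text
time_s: 12.25
tool_pos: [0.4945, -0.165, 0.0766]
tool_rot: [[0.992, 0.0, 0.127], [-0.127, -0.0, 0.992], [0.0, -1.0, -0.0]]
force: [-0.7, -1.2, 1.0]
width: 0.0
```

>>> jog_arm(
  targets=[
    [[0,0,0.5,0,0,0,0],[0,0,1,0,0,0,0],[0,0,1.5,0,0,0,0],[0,0,2,0,0,0,0],[0,0,2.5,0,0,0,0],[0,0,3,0,0,0,0],[0,0,3.5,0,0,0,0],[0,0,4,0,0,0,0],[0,0,4,0,0,0,0],[0,0,4,0,0,0,0]],
  ],
)

```text
time_s: 13.25
tool_pos: [0.4946, -0.165, 0.0733]
tool_rot: [[0.992, 0.0, 0.127], [-0.127, -0.0, 0.992], [0.0, -1.0, -0.0]]
force: [-2.5, 0.3, 8.9]
width: 0.0006
```

>>> jog_arm(
  targets=[
    [[0,0,0.3,0,0,0,0],[0,0,0.6,0,0,0,0],[0,0,0.9,0,0,0,0],[0,0,1.2,0,0,0,0],[0,0,1.4,0,0,0,0],[0,0,1.5,0,0,0,0],[0,0,1.5,0,0,0,0],[0,0,1.5,0,0,0,0],[0,0,1.5,0,0,0,0],[0,0,1.5,0,0,0,0]],
  ],
)

```text
time_s: 14.25
tool_pos: [0.4947, -0.165, 0.0731]
tool_rot: [[0.992, 0.001, 0.127], [-0.127, -0.001, 0.992], [0.001, -1.0, -0.0]]
force: [-4.6, 2.2, 24.2]
width: 0.0007
```

The key is home: 24 N with the tip stopped at z = 73.1 mm. I'll lift straight out, then move back so the camera can see the well.

>>> jog_arm(
  targets=[
    [[0,0,-3,0,0,0,0],[0,0,-10,0,0,0,0],[0,0,-22,0,0,0,0],[0,0,-40,0,0,0,0],[0,0,-62,0,0,0,0],[0,0,-86,0,0,0,0],[0,0,-108,0,0,0,0],[0,0,-122,0,0,0,0],[0,0,-130,0,0,0,0],[0,0,-132,0,0,0,0]],
  ],
)

```text
time_s: 15.25
tool_pos: [0.4949, -0.1651, 0.2042]
tool_rot: [[0.992, 0.001, 0.127], [-0.127, -0.001, 0.992], [0.001, -1.0, -0.001]]
force: [-0.4, -0.1, 0.6]
width: 0.0003
```

>>> jog_arm(
  targets=[
    [[0,-1,0,5,0,0,0],[0,-3,-5,25,0,0,0],[0,-5,-10,60,0,0,0],[0,-7,-15,100,0,0,0],[0,-8,-20,140,0,0,0],[0,-9,-20,175,0,0,0],[0,-10,-20,200,0,0,0],[0,-10,-20,212,0,0,0],[0,-10,-20,215,0,0,0],[0,-10,-20,215,0,0,0]],
  ],
)

```text
time_s: 16.25
tool_pos: [0.5117, 0.0493, 0.2226]
tool_rot: [[0.992, -0.001, 0.127], [-0.127, -0.001, 0.992], [-0.001, -1.0, -0.001]]
force: [0.4, 0.0, 0.5]
width: 0.0005
```

Run:
```python
from h import *
a=load('side1'); t0=load('top1'); S=[snapshot('side') for _ in range(4)]; t=snapshot('top')
print(read_state()['tool_pos'])
C0=cloud(a); C=np.median([cloud(s) for s in S],0)
c,k=np.cos(np.radians(-7.3)),np.sin(np.radians(-7.3))
def zz(C):
    D=C-[.4946,-.1648,0]; x=D[...,0]*c+D[...,1]*k; y=-D[...,0]*k+D[...,1]*c
    m=(abs(x)<.009)&(abs(y)<.014); b=(abs(x)<.012)&(abs(y+.084)<.009)
    l=(abs(x)<.015)&(abs(y+.055)<.008)
    return 'key z',np.median(C[m][:,2]),m.sum(),'test',np.median(C[b][:,2]),'lid',np.median(C[l][:,2])
print(zz(C0),zz(C))
f=lambda s:cv2.resize(cv2.convertScaleAbs(s['frame'][200:285,215:330,::-1],alpha=2),None,fx=3.4,fy=3.4,interpolation=cv2.INTER_CUBIC)
g=lambda s:cv2.resize(cv2.convertScaleAbs(s['frame'][130:260,160:345,::-1],alpha=2),None,fx=2.1,fy=2.1,interpolation=cv2.INTER_CUBIC)
A=np.hstack([f(a),f(S[0])]); B=np.hstack([g(t0),g(t)]); w=min(A.shape[1],B.shape[1])
cv2.imwrite('pics/end.png',np.vstack([A[:,:w],B[:,:w]]))
# box/jointer motion check
for n,(x0,y0,w,h) in dict(box=(285,160,50,70),jointer=(165,150,40,90)).items():
    T=cv2.cvtColor(t0['frame'],6)[y0:y0+h,x0:x0+w].astype(np.float32); N=cv2.cvtColor(t['frame'],6)[y0:y0+h,x0:x0+w].astype(np.float32)
    print(n,cv2.phaseCorrelate(T,N,cv2.createHanningWindow((w,h),cv2.CV_32F)))
```

```text
[0.512  0.0486 0.2231]
('key z', np.float64(0.08235883349902645), np.int64(40), 'test', np.float64(0.11431825376152382), 'lid', np.float64(0.09779931668556707)) ('key z', np.float64(0.07529381418519548), np.int64(28), 'test', np.float64(0.11470364580886605), 'lid', np.float64(0.09727068650797341))
box ((-0.06894912035080125, -0.013788281972267669), 0.9025935848553975)
jointer ((-0.18105777451082972, -0.09438584112695025), 0.921764325565762)
```

View pics/end.png

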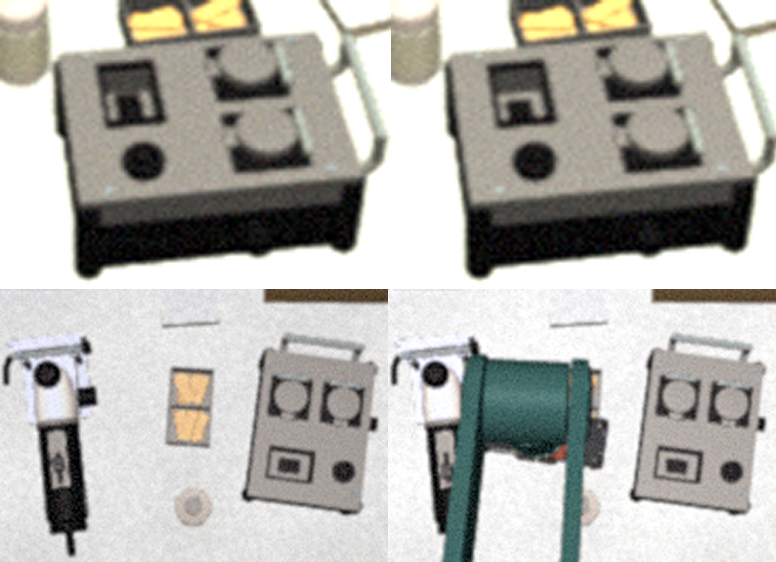

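The final views show the key lower in its well (about 75 mm up, from 82), the test button up, and the box and jointer unmoved.

```bash
python3 -c "
from plant import *
print(finish_job())"
```

```text
the job is handed in; nothing more can be done
None
```

I slid the jointer's switch back to off first, then pressed the reset key home in its well. After that I lifted clear and handed the job in at about 16.5 s of robot time, well under the 48 s limit.

- **Switch:** after about 12 mm of travel it came up against its hard stop. There the force rose to 8.8 N with no further movement. The side pictures before and after show the grip about 12 mm further back. In the last top view the arm partly hid the jointer, so I did not look at the switch again there.
- **Reset key:** the fingertips stopped at 73.1 mm above the bench with 24 N on them; fully home is 73 mm. After letting go, the key's measured height had dropped from 82.4 to 75.3 mm. That is 7.1 mm against the 8 mm expected, within the camera's 2 mm accuracy, so it stayed down.
- **Everything else:** the test button's height did not change (114.3 mm before, 114.7 mm after). The box and jointer showed less than 0.2 pixel of shift in the top view, though the jointer figure is less sure because of the arm. The fingers touched only the switch and the key, and the last force reading was about zero.

No check failed.

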